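# Set an angle gauge to the rake on a broken gilt leg stub

## Task

The broken top of the gilt leg stub needs measuring for a filler wedge. First blow the dust off it: press the red cap of the air duster right down and let it spring back. Then pick up the blue angle gauge, rest the middle of its foot lightly on the highest ridge of the break with the gauge turned square to the stub and its dial upright, rock it until the swinging pointer settles on the red mark, and finish still holding it there, steady on the ridge, leaving the other things on the bench alone.

Things in the scene. Friction and masses are not known exactly. Their poses are not given: they have to be found in the camera images.
- gauge: Loose angle gauge, ~390 g (+-20 %), 126 mm tall: foot 30 x 110 x 10 mm, blue housing 96 mm wide, round white dial, black grip on top. Stands on the bench, dial roughly to world +x. Origin: centre of the foot's flat underside; x out of the dial, y along the foot, z up. Turning it by +a about its own x (grip leans to its -y, +y end of the foot rises) raises the pointer reading by a.
- gauge_grip (a point): Grip point in the black rubber grip block, 112 mm above the underside of the foot, on the gauge's centre line. The block is 24 mm thick along the gauge's x (pinch it so), 64 mm long along y, from 92 to 126 mm above the underside; with the TCP here the fingertips stop just above the dial's steel rim.
- pointer (a joint): Reading of the pointer, rad: the black needle is a damped pendulum hung from the dial's centre (52 mm above the foot's underside); it points straight down once settled (1 to 2 s after a move). 0 when the gauge stands level; positive when the tip is towards the gauge's -y side, the left as seen facing the dial.
- mark (a joint): Where the red mark is set, rad, same zero and sense as the pointer: 0.16 to 0.40 (9 to 23 degrees). Set stiffly; it stays where it is. The pointer is on the mark when the two values are equal.
- pointer_tip (a point): Tip of the black needle, 36 mm below the dial's centre when the gauge is level. Its z axis runs from the tip to the dial's centre.
- mark_tip (a point): Middle of the red mark, a tab 4.2 mm wide and 13 mm long lying on the lower part of the dial, 36 mm from the dial's centre (so the tab is about 3 degrees wide to either side). Its z axis runs to the dial's centre.
- stub: Fixed gilt leg stub: plywood board 150 x 160 x 15 mm, fluted gold block 64 mm (x) by 72 mm (y), broken top of pale wood. Origin: centre of the board's underside, z up; the ridges run along x, and square means gauge x parallel to stub x. Lower splinters lie 13 to 20 mm below the highest ridge, 25 to 30 mm to either side: the foot touches only the ridge for leans up to 26 degrees.
- ridge (a point): Middle of the highest ridge of the break, a rigid, level, straight edge 62 mm long along the stub's x, with a notch 16 mm wide and 4 mm deep at its middle (the foot bridges it); the point lies at the height of the edge, 120 mm above the bench, 4 mm to the stub's +y side of its centre. Axes as the stub's.
- duster: Air duster, fixed: white spray can 52 mm across, clipped upright in a 90 mm square steel stand, about 0.17 m to the stub's +y side, with its thin straw pointing at the break. Origin: centre of the stand's underside.
- nozzle (a joint): Travel of the duster's sprung red cap, m: 0 up, 0.006 fully down. It moves straight down; it starts to move at 1.5 N and takes 5 N to push right down, and springs back when let go.
- nozzle_top (a point): Centre of the top of the red cap, which is 32 mm across and 18 mm high; 164 mm above the bench when up.
- tin: Bystander: clear jar with a green lid, 63 mm across, 46 mm tall. Origin: centre of its underside.
- rasp: Bystander: steel rasp with a wooden handle, 260 mm long, 22 mm high at most, lying along its x; origin on the bench under its balance point, near the ferrule.
- finial: Bystander: gilt turned finial, 68 mm across, 90 mm tall. Origin: centre of its underside.
Not all that is in view belongs to the job. Several things look just like the duster: the one meant starts farthest to the robot's left.

How it is judged:
On the way, in this order (a step that is already met when the one before it is completed fails the run):
1. the duster's cap is pressed down (value of joint nozzle above 0.0045 m), for 0.1 s.
2. the cap has sprung back up (value of joint nozzle below 0.001 m), for 0.1 s.
3. the gauge is picked up (height (world z) of gauge above 0.03 m and contact force between the fingers and gauge above 2 N), for 0.2 s.
4. its foot rests on the highest ridge of the break (contact force between gauge and stub above 0.3 N and distance between gauge and ridge below 0.025 m), for 0.2 s.
At the end, for the whole second after the job is handed in: Gauge held still in the fingers, foot's middle within 25 mm of the ridge's, pressing 0.3 to 25 N; dial within 7 deg of plumb, 11 of square to the stub; pointer at rest within 3 deg of the mark's middle; cap up; jar, rasp, finial within 30 mm of their starts (all of step 4 and angle between the z axis of pointer_tip and the z axis of mark_tip, either way round below 0.055 rad and velocity of joint pointer between -0.3 and 0.3 rad/s and contact force between gauge and stub below 25 N and angle between gauge's own x axis and vertical between 1.44 and 1.7 rad and angle between the x axis of gauge and the x axis of stub, either way round below 0.2 rad and angle between gauge's own z axis and vertical below 0.6 rad and contact force between the fingers and gauge above 2 N and contact force between gauge and duster below 0.2 N and linear speed of gauge below 0.01 m/s and angular speed of gauge below 0.08 rad/s and value of joint nozzle below 0.001 m and distance of each of tin, rasp, finial from where it was at the start of the episode below 0.03 m); the arm keeps its last pose, push and grip.
It fails at once if the gauge is pressed hard into the broken wood (over 40 N) (contact force between gauge and stub above 40 N).
It fails at once if a bystander is shoved or knocked over (distance of any of tin, rasp, finial from where it was at the start of the episode above 0.04 m or angle between any of tin, finial's own z axis and vertical above 0.5 rad).
It also fails if it takes over 61 s, if anything falls off the work surface, if the arm or the gripper's body presses on something with over 40 N, if the wrist force passes 120 N, or if a joint passes its speed limit or range.

## Robot

A 6-joint arm with a two-finger parallel gripper is mounted at the origin on the work surface. World frame = base frame: x ahead of the robot, y to its left, z up, the work surface at z = 0. Lengths are in m, angles in rad, forces in N, time in s.
With the tool pointing down it reaches from about 0.375 to 0.975 m from the base axis. Payload 3.8 kg.
Tool frame: the origin (TCP) lies between the finger pads, 19 mm behind the fingertips; this is the grasp point; z points along the fingers, y is the line along which they close (so a half turn about z gives the same grasp; the last joint's range is limited). The gripper opens to 85 mm and grips with 20 to 120 N. Pads are 22 mm wide; open, the fingers measure 114 mm over their backs; the gripper's body (76 mm by 85 mm) begins 54 mm behind the grasp point. The pads swing forward as they close: fully open they stand 13 mm farther back than shut.
Start: joints at [-1.318, 0.264, 1.604, -0, 1.274, -0.037], TCP at [0.193, -0.647, 0.25] pointing down, gripper open.
Joint ranges: [-2.63, 2.63], [-0.94, 2.18], [0.31, 2.57], [-1.31, 4.45], [0, 2.66], [-2.55, 2.55]. Speed limits (rad/s): [2.57, 2.57, 3.14, 3.14, 3.14, 3.14].

## Interface

Orientations are given as a rotation vector (axis times angle).
In Python, from workcell import bot, cams gives the robot as it stands.
- The arm moves only by the tool play_rows, never from a script. Its argument "rows" is a list of rows, each a list of 2 entries, a list of its own where there are three numbers: the shift along the tool's x, y, z scaled (see below), then the turn, a rotation vector about the tool's x, y, z scaled (see below). A call has 1 to 20 rows; each row is the pose to reach, as a shift and turn from the pose commanded when the call began, along the tool's axes at that moment; what a row does not reach only later rows make up. The controller multiplies each number of a shift by 250 mm and each number of a turn by 45 degrees. A row lasts 1/12 s, in which the tool goes at most 41.7 mm and 7.16 degrees, less where a joint would pass 70% of its speed; a pose out of reach is approached as far as the arm can. A call with a number of a shift or a turn outside -1 to 1 is refused whole. A call with a gripper value outside its range is refused whole. "claw" is the opening, from -1 (shut) to 1 (fully open), set as the call begins (left out, the last holds). The fingers move at their own pace and stop on an object; "newtons" is the grip in N (left out, the last holds). Time passes only in rows, so rows that repeat a pose let the fingers close. It gives the time, the measured TCP pose, the force, the opening and the grip force at its end, in the units of the state.
- bot.read_state(): the state, without advancing time (a new reading comes with each control period).
- cams.read_camera(name): name is "scene" or "top" or "wrist"; returns a dict with "image" (420x560x3 uint8, red, green, blue), "K" (3x3 intrinsics, pixels), "T" (4x4, takes a point from camera to world coordinates); the wrist camera has in their place "mount" (4x4, takes a point from camera to tool coordinates, whose origin is the TCP and whose axes are the flange's). Camera axes: x right, y down, z forward; pixel columns grow to the right and rows downward; lengths in m; the calibration is good to about 2 mm. A picture is of the moment at which its call begins: read the wrist's pose just before it. There is no depth.
- bot.finish_job(): hands the job in; it is judged then, once.
The state is a dict: "time": time; "q": joint angles; "joint_vel": joint speeds; "joint_torque": joint torques, N m; "tool_pos": TCP position; "tcp_rot": TCP orientation; "wrist_force": force on the tool from outside, world axes, zero at the start; "torque": the same for the moment, N m; "width": opening from 0.0 (shut) to 1.0 (fully open); "grip_force": force on a finger pad.
Only numpy, scipy, OpenCV 4.12 (cv2) and the standard library are available. Lean on these libraries where they do the work, as an engineer would, in place of code of your own. Each camera call takes 0.05 s, during which the arm holds its last target. There are 200 camera calls.

## Working session

There is one attempt and no reset: what is moved stays moved. The work goes in short steps, Python scripts to look and compute and a tool call to move; the robot and the scene stay as the last step left them, time stands still between calls to the robot, and variables do not carry over. Pictures are saved under pics/ and viewed, at most 10 in all, crops included, and the job is handed in when it is done.

Besides the shell and the picture viewer there is one more tool, called after ">>>" by a JSON object that holds its "api" and its "payload", one argument or row to a line. play_rows: Moves the arm, as the interface text tells. Its arguments: {"type":"object","properties":{"rows":{"type":"array","items":{"type":"array"}},"claw":{"type":"number"},"newtons":{"type":"number"}},"required":["rows"]}

```bash
mkdir -p pics; ls; python3 - <<'E'
from workcell import bot,cams
import cv2,numpy as np,pickle
s=bot.read_state();print(s)
for n in ("scene","top","wrist"):
    c=cams.read_camera(n);pickle.dump(c,open(f'pics/{n}0.pkl','wb'))
    cv2.imwrite(f'pics/{n}0.png',c["image"][:,:,::-1])
    print(n,c["K"].tolist(),np.round(c.get("T",c.get("mount")),4).tolist())
E
```

```text
pics
{'time': 0.0, 'q': array([-1.31790772e+00,  2.64783761e-01,  1.60539066e+00,  1.41698189e-05,
        1.27368534e+00, -3.69210175e-02]), 'joint_vel': array([-0.00125947, -0.00084125, -0.00136335,  0.001747  ,  0.00015497,
       -0.0010217 ]), 'joint_torque': array([-2.49815574e-03, -5.15117812e+01, -3.67316043e+01, -3.46101087e-04,
        1.28512413e-02,  3.02990725e-05]), 'tool_pos': array([ 0.19271013, -0.64618368,  0.24863235]), 'tcp_rot': array([-3.10643688e+00, -4.53308317e-01,  3.62389568e-04]), 'wrist_force': array([-0.53472997,  0.59970845, -0.21316393]), 'torque': array([-0.02240856, -0.03160494,  0.0019909 ]), 'grip_force': 0.0, 'width': 1.001870812447616}
scene [[438.6720260880237, 0.0, 284.46238206677657], [0.0, 438.6720260880237, 209.5283137155845], [0.0, 0.0, 1.0]] [[0.6103, 0.5027, -0.6122, 1.2198], [0.7922, -0.3852, 0.4734, -0.5563], [0.0021, -0.7739, -0.6334, 0.8104], [0.0, 0.0, 0.0, 1.0]]
top [[392.61985115228885, 0.0, 281.4572626184763], [0.0, 392.61985115228885, 207.21695051188564], [0.0, 0.0, 1.0]] [[0.0259, -0.997, 0.0724, 0.5077], [-0.9997, -0.0259, 0.0016, -0.0205], [0.0003, -0.0724, -0.9974, 1.0641], [0.0, 0.0, 0.0, 1.0]]
wrist [[348.1914594336294, 0.0, 281.63732722461526], [0.0, 348.1914594336294, 214.24818717980293], [0.0, 0.0, 1.0]] [[-0.0002, -0.9484, -0.3171, 0.0828], [1.0, -0.0001, -0.0003, 0.0008], [0.0002, -0.3171, 0.9484, -0.1243], [0.0, 0.0, 0.0, 1.0]]
```

View pics/scene0.png

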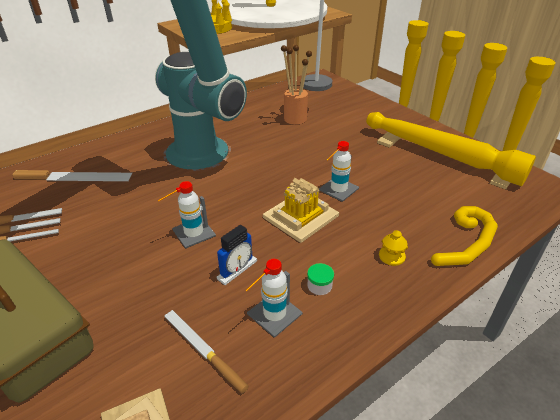

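View pics/top0.png

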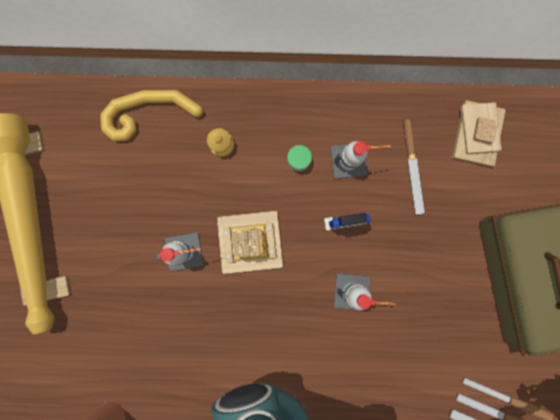

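The scene view shows the target duster (leftmost, +y) at (343,147), the stub at (302,205) and the gauge at (236,255). In the top view they are at (168,254), (249,242) and (348,221).

```bash
cat > h.py <<'E'
import numpy as np,cv2,pickle
from scipy.spatial.transform import Rotation as R
def ray(c,uv,T=None):
    T=c["T"] if T is None else T
    d=T[:3,:3]@np.linalg.inv(c["K"])@np.r_[uv,1.]; return T[:3,3],d/np.linalg.norm(d)
def tri(rays):
    A=np.zeros((3,3));b=np.zeros(3)
    for o,d in rays:
        P=np.eye(3)-np.outer(d,d);A+=P;b+=P@o
    p=np.linalg.solve(A,b); return p,[np.linalg.norm((np.eye(3)-np.outer(d,d))@(p-o)) for o,d in rays]
def plane(r,z): o,d=r; return o+d*(z-o[2])/d[2]
def wT(c,s):
    M=np.eye(4);M[:3,:3]=R.from_rotvec(s["tcp_rot"]).as_matrix();M[:3,3]=s["tool_pos"];return M@c["mount"]
def proj(c,p,T=None):
    T=c["T"] if T is None else T
    q=c["K"]@(np.linalg.inv(T)@np.r_[p,1.])[:3];return q[:2]/q[2]
def blob(img,f,box):
    x0,y0,x1,y1=box;a=img[y0:y1,x0:x1].astype(int);m=f(a[...,0],a[...,1],a[...,2]).astype(np.uint8)
    n,l,st,ce=cv2.connectedComponentsWithStats(m);k=1+np.argmax(st[1:,4]);ys,xs=np.where(l==k)
    return ce[k]+[x0,y0],st[k]+[x0,y0,0,0,0],np.c_[xs+x0,ys+y0].astype(np.float32)
red=lambda r,g,b:(r>150)&(g<70)&(b<70)
black=lambda r,g,b:(r<45)&(g<45)&(b<45)
E
python3 - <<'E'
from h import *
S=pickle.load(open('pics/scene0.pkl','rb'));T=pickle.load(open('pics/top0.pkl','rb'))
a=blob(S["image"],red,(328,135,360,165));b=blob(T["image"],red,(150,235,190,270))
print(a[:2],b[:2]);print('cap',tri([ray(S,a[0]),ray(T,b[0])]))
a=blob(S["image"],black,(215,220,260,260));b=blob(T["image"],black,(322,205,375,235))
print(a[:2],b[:2]);print('grip',tri([ray(S,a[0]),ray(T,b[0])]),cv2.minAreaRect(b[2]))
f=lambda c,x0,y0,x1,y1,k:cv2.resize(c["image"][y0:y1,x0:x1,::-1],None,fx=k,fy=k,interpolation=cv2.INTER_CUBIC)
im=[f(S,210,220,280,290,5),f(S,260,165,340,245,5)[:350,:400],f(T,210,200,290,280,4),f(T,320,195,380,245,5)]
C=np.zeros((600,800,3),np.uint8)
C[:350,:350]=im[0];C[:350,350:750]=im[1];C[350:600,:320]=im[2][:250];C[350:600,330:630]=im[3]
cv2.imwrite('pics/m.png',C)
E
```

```text
(array([342.93684211, 145.24210526]), array([337, 141,  12,  10,  95])) (array([172.6, 256. ]), array([172, 254,   2,   5,   5]))
cap (array([0.45942267, 0.23274204, 0.15955729]), [np.float64(0.0071158397414121015), np.float64(0.007115839741412097)])
(array([232.92788462, 241.28365385]), array([221, 230,  26,  22, 208])) (array([340.11111111, 220.88888889]), array([339, 218,   3,   7,   9]))
grip (array([ 0.54255957, -0.17563523,  0.08174726]), [np.float64(0.010730534089693189), np.float64(0.01073053408969312)]) ((340.09619140625, 220.9807586669922), (6.275716304779053, 0.9805806875228882), 78.69007110595703)
```

View pics/m.png

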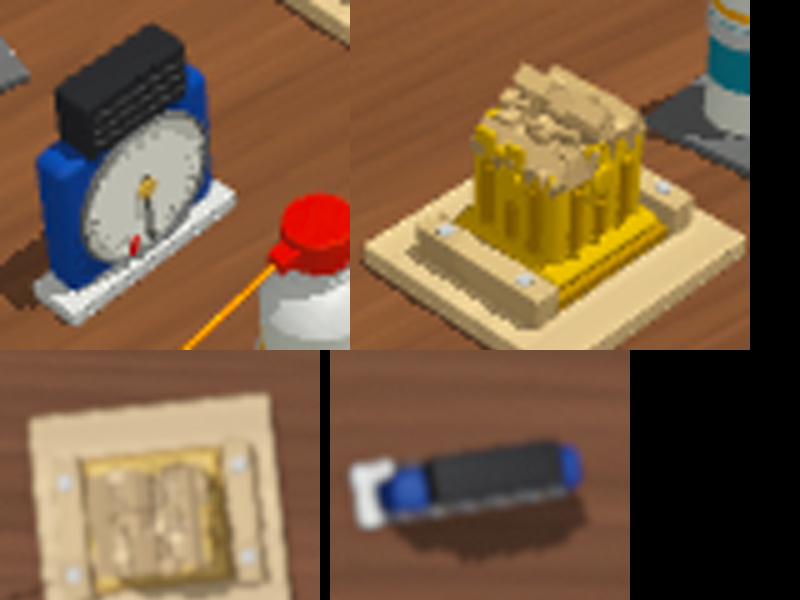

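The montage shows the gauge dial facing the scene camera, with the needle at about (150,220) and the red mark just left of it at (135,245). In the top view the gauge and the stub are both yawed about +5°. I'll move in for wrist views.

```bash
cat >> h.py <<'E'
def down(yaw): # tool pointing down, tool x at yaw (deg)
    a=np.radians(yaw);c,s=np.cos(a),np.sin(a);return np.array([[c,s,0],[s,-c,0],[0,0,-1.]])
def rel(p0,R0,p1,R1):
    return np.round(R0.T@(np.array(p1)-p0)/.25,3),np.round(np.degrees(R.from_matrix(R0.T@R1).as_rotvec())/45,3)
E
python3 - <<'E'
from h import *
S=pickle.load(open('pics/scene0.pkl','rb'));T=pickle.load(open('pics/top0.pkl','rb'))
lr=lambda r,g,b:(r>130)&(g<90)&(b<90)
lb=lambda r,g,b:(r<75)&(g<75)&(b<75)&(abs(r-b)<15)
a=blob(S["image"],lr,(328,135,360,165));b=blob(T["image"],lr,(150,235,180,270))
print(a[:2],b[:2]);print('cap',tri([ray(S,a[0]),ray(T,b[0])]))
b=blob(T["image"],lb,(335,205,375,232));a=blob(S["image"],lb,(215,220,260,255))
print(a[:2],b[:2],tri([ray(S,a[0]),ray(T,b[0])]),cv2.minAreaRect(b[2]))
R0=R.from_rotvec([-3.106437,-.453308,0]).as_matrix();print(np.round(R0,3))
p0=[.193,-.647,.25]
print(rel(p0,R0,[.38,-.42,.33],down(56)),)
print(rel([.38,-.42,.33],down(56),[.50,-.22,.33],down(95)))
E
```

```text
(array([343.12121212, 143.07765152]), array([328, 135,  32,  22, 528])) (array([166.35114504, 254.74045802]), array([159, 248,  19,  14, 131]))
cap (array([0.45858552, 0.24149556, 0.1638229 ]), [np.float64(0.001496833971454205), np.float64(0.0014968339714542909)])
(array([233.82783019, 237.75235849]), array([221, 225,  26,  27, 424])) (array([352.25974026, 219.25974026]), array([339, 214,  27,  12, 231])) (array([ 0.55259678, -0.1910432 ,  0.1100283 ]), [np.float64(0.001004551249970756), np.float64(0.001004551249970709)]) ((352.4971008300781, 219.23118591308594), (8.97137451171875, 26.305892944335938), 81.25383758544922)
[[ 0.958  0.286 -0.   ]
 [ 0.286 -0.958  0.002]
 [ 0.    -0.002 -1.   ]]
(array([ 0.976, -0.657, -0.318]), array([-0.003, -0.001, -0.875]))
(array([ 0.932, -0.049,  0.   ]), array([ 0.   ,  0.   , -0.867]))
```

>>> {"api": "play_rows", "payload": {
  "rows": [
    [[0.3,-0.2,-0.3],[0,0,-0.3]],
    [[0.976,-0.656,-0.32],[0,0,-0.875]],
    [[0.976,-0.656,-0.32],[0,0,-0.875]],
    [[0.976,-0.656,-0.32],[0,0,-0.875]],
    [[0.976,-0.656,-0.32],[0,0,-0.875]],
    [[0.976,-0.656,-0.32],[0,0,-0.875]],
    [[0.976,-0.656,-0.32],[0,0,-0.875]],
    [[0.976,-0.656,-0.32],[0,0,-0.875]],
    [[0.976,-0.656,-0.32],[0,0,-0.875]],
    [[0.976,-0.656,-0.32],[0,0,-0.875]]
  ],
  "claw": -1
}}

```text
time: 0.98
tool_pos: [0.3804, -0.4193, 0.3301]
tcp_rot: [2.772, 1.478, -0.001]
wrist_force: [-0.2, -0.5, -0.1]
width: -0.0
grip_force: 0.0
```

>>> {"api": "play_rows", "payload": {
  "rows": [
    [[0.932,-0.048,0],[0,0,-0.867]],
    [[0.932,-0.048,0],[0,0,-0.867]],
    [[0.932,-0.048,0],[0,0,-0.867]],
    [[0.932,-0.048,0],[0,0,-0.867]],
    [[0.932,-0.048,0],[0,0,-0.867]],
    [[0.932,-0.048,0],[0,0,-0.867]],
    [[0.932,-0.048,0],[0,0,-0.867]],
    [[0.932,-0.048,0],[0,0,-0.867]],
    [[0.932,-0.048,0],[0,0,-0.867]]
  ]
}}

```text
time: 1.73
tool_pos: [0.4996, -0.2215, 0.3293]
tcp_rot: [-2.124, -2.314, 0.002]
wrist_force: [0.5, -0.3, -0.0]
width: -0.002
grip_force: 0.0
```

```bash
cat > snap.py <<'E'
import sys
from workcell import bot,cams
from h import *
def snap(name,cam="wrist"):
    s=bot.read_state();c=cams.read_camera(cam)
    if cam=="wrist": c["T"]=wT(c,s)
    pickle.dump((s,c),open(f'pics/{name}.pkl','wb'));cv2.imwrite(f'pics/{name}.png',c["image"][:,:,::-1])
    print(name,round(s["time"],2),np.round(s["tool_pos"],4),np.round(s["tcp_rot"],4),np.round(s["wrist_force"],2),s["width"],s["grip_force"]);return s,c
if __name__=="__main__": snap(sys.argv[1],*sys.argv[2:])
E
python3 snap.py wA
```

```text
wA 1.73 [ 0.4996 -0.2215  0.3293] [-2.1241e+00 -2.3136e+00  2.2000e-03] [ 0.54 -0.33 -0.03] -0.0021780443572659873 0.0
```

View pics/wA.png

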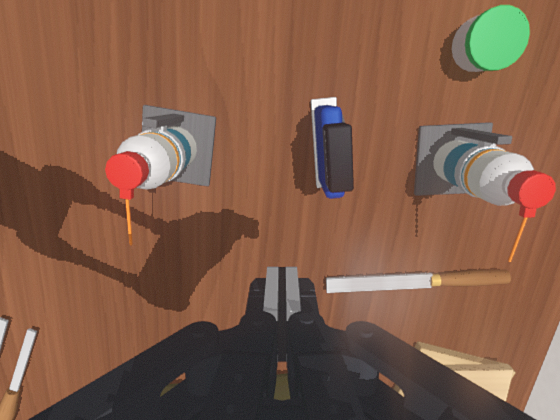

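The wrist view shows the black grip at (340,157) near-vertical, with two decoy dusters either side and the rasp below. Next come the stub and duster views.

>>> {"api": "play_rows", "payload": {
  "rows": [
    [[0.88,0.0,0],[0,0,0]],
    [[0.88,0.0,0],[0,0,0]],
    [[0.88,0.0,0],[0,0,0]],
    [[0.88,0.0,0],[0,0,0]],
    [[0.88,0.0,0],[0,0,0]],
    [[0.88,0.0,0],[0,0,0]],
    [[0.88,0.0,0],[0,0,0]]
  ]
}}

```text
time: 2.37
tool_pos: [0.4807, 0.0001, 0.3301]
tcp_rot: [-2.121, -2.318, -0.001]
wrist_force: [-0.0, -0.1, 0.4]
width: -0.001
grip_force: 0.0
```

```bash
python3 snap.py wB
```

```text
wB 2.37 [4.807e-01 1.000e-04 3.301e-01] [-2.1207e+00 -2.3178e+00 -7.0000e-04] [-0.02 -0.06  0.37] -0.0014850847507043225 0.0
```

>>> {"api": "play_rows", "payload": {
  "rows": [
    [[0.64,0.0,0],[0,0,0]],
    [[0.64,0.0,0],[0,0,0]],
    [[0.64,0.0,0],[0,0,0]],
    [[0.64,0.0,0],[0,0,0]],
    [[0.64,0.0,0],[0,0,0]],
    [[0.64,0.0,0],[0,0,0]]
  ]
}}

```text
time: 2.92
tool_pos: [0.4678, 0.1577, 0.3297]
tcp_rot: [2.121, 2.316, -0.002]
wrist_force: [-0.3, -0.5, 0.3]
width: -0.002
grip_force: 0.0
```

```bash
python3 snap.py wC; python3 - <<'E'
import cv2,numpy as np
a=cv2.imread('pics/wB.png');b=cv2.imread('pics/wC.png')
cv2.imwrite('pics/m2.png',np.hstack([cv2.resize(a[:,80:480],(400,420)),b[:,80:480]]))
E
```

```text
wC 2.92 [0.4678 0.1577 0.3297] [ 2.1212e+00  2.3163e+00 -1.7000e-03] [-0.33 -0.48  0.33] -0.0020091772665675346 0.0
```

View pics/m2.png

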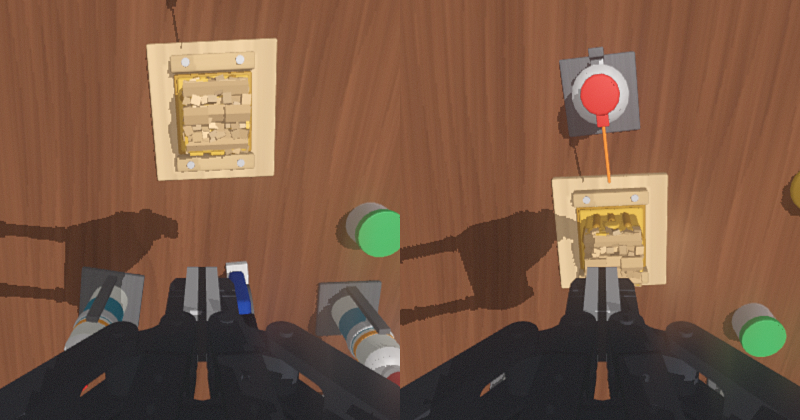

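wB (left panel) shows the stub board with corners about (147,45), (277,39), (273,174) and (159,181). wC (right panel) shows the duster cap at (600,93).

```bash
python3 - <<'E'
from h import *
S=pickle.load(open('pics/scene0.pkl','rb'));T=pickle.load(open('pics/top0.pkl','rb'))
A,B,C=[pickle.load(open(f'pics/w{k}.pkl','rb'))[1] for k in 'ABC']
lr=lambda r,g,b:(r>130)&(g<90)&(b<90)&(r>b+90)
a=blob(S["image"],lr,(334,138,356,165));b=blob(T["image"],lr,(150,235,180,270));c=blob(C["image"],lr,(250,50,310,115))
print('cap',[np.round(x[0],1) for x in(a,b,c)],tri([ray(S,a[0]),ray(T,b[0]),ray(C,c[0])]),tri([ray(S,a[0]),ray(C,c[0])])[0],'c@z',plane(ray(C,c[0]),.16))
lb=lambda r,g,b:(r<75)&(g<75)&(b<75)&(abs(r-b)<15)
g=blob(A["image"],lb,(322,120,360,195));gt=blob(T["image"],lb,(335,205,375,232));gs=blob(S["image"],lb,(215,220,260,255))
print('grip',g[:2],tri([ray(A,g[0]),ray(T,gt[0]),ray(S,gs[0])]),cv2.minAreaRect(g[2]))
# white foot/dial-side edge directions: blue housing in A
bl=blob(A["image"],lambda r,g,b:(b>90)&(b>r+50)&(b>g+40),(300,90,360,210));print('blue',bl[:2])
for nm,pts,z in(('grip',g[2],.126),('gripT',gt[2],.126)):
    cam=A if nm=='grip' else T
    P=np.array([plane(ray(cam,p),z)[:2] for p in pts]);r=cv2.minAreaRect((P*1000).astype(np.float32));print(nm,r)
# board
for cam,box,nm in((B,(215,30,370,190),'B'),(T,(212,205,290,280),'T'),(C,(460,160,580,290),'C')):
    wood=lambda r,g,b:(r>170)&(g>140)&(b>95)|((r>140)&(g>100)&(b<80)&(r>b+90)&(g>r*.65))
    k=blob(cam["image"],wood,box)
    h=cv2.convexHull(k[2]);q=cv2.approxPolyDP(h,.04*cv2.arcLength(h,True),True)[:,0]
    P=np.array([plane(ray(cam,p),.015)[:2] for p in q]);print(nm,q.tolist(),np.round(P,4).tolist(),P.mean(0),cv2.minAreaRect((np.array([plane(ray(cam,p),.015)[:2] for p in h[:,0]])*1000).astype(np.float32)))
cv2.imwrite('pics/z.png',cv2.resize(B["image"][30:195,215:370,::-1],None,fx=3.6,fy=3.6,interpolation=cv2.INTER_CUBIC))
E
```

```text
cap [array([342.5, 145.6]), array([166.8, 254.8]), array([277.4,  97.6])] (array([0.45851045, 0.24006925, 0.15672631]), [np.float64(0.001468607364541048), np.float64(0.0017418483409598125), np.float64(0.0019131955417235381)]) [0.45957557 0.23906333 0.15707372] c@z [0.45864776 0.2381673  0.16      ]
grip (array([336.38819876, 161.86853002]), array([323, 123,  30,  69, 966])) (array([ 0.5529563 , -0.192802  ,  0.11124899]), [np.float64(0.0031252168162384545), np.float64(0.0014866114504769948), np.float64(0.0023756345220101458)]) ((337.5855407714844, 156.9092559814453), (67.70600891113281, 28.458282470703125), 88.31531524658203)
blue (array([330.325     , 114.81666667]), array([318, 106,  24,  21, 360]))
grip ((550.9851684570312, -189.83139038085938), (26.38759422302246, 63.73640823364258), 10.163111686706543)
gripT ((551.3983154296875, -189.68685913085938), (21.41161346435547, 63.051395416259766), 10.225064277648926)
B [[355.0, 38.0], [353.0, 174.0], [239.0, 180.0], [226.0, 45.0]] [[0.5526, 0.1527], [0.5745, -0.0032], [0.4293, -0.0239], [0.4067, 0.1324]] [0.49076284 0.06448877] ((490.768310546875, 64.59994506835938), (149.2781219482422, 159.81103515625), 7.568911552429199)
T [[281.0, 266.0], [223.0, 273.0], [218.0, 217.0], [276.0, 211.0]] [[0.4276, -0.0217], [0.4053, 0.1313], [0.5532, 0.1501], [0.5733, -0.0045]] [0.48983459 0.06376598] ((489.7598571777344, 64.6749267578125), (151.00234985351562, 161.1291961669922), 7.603091716766357)
C [[547.0, 203.0], [500.0, 218.0], [473.0, 187.0], [484.0, 168.0], [508.0, 162.0], [537.0, 173.0]] [[0.8219, 0.1377], [0.7662, 0.1119], [0.7191, 0.1505], [0.7265, 0.1761], [0.7547, 0.1863], [0.7959, 0.1757]] [0.76403814 0.1563619 ] ((770.8724975585938, 146.72122192382812), (69.88554382324219, 106.0354232788086), 75.77649688720703)
```

View pics/z.png

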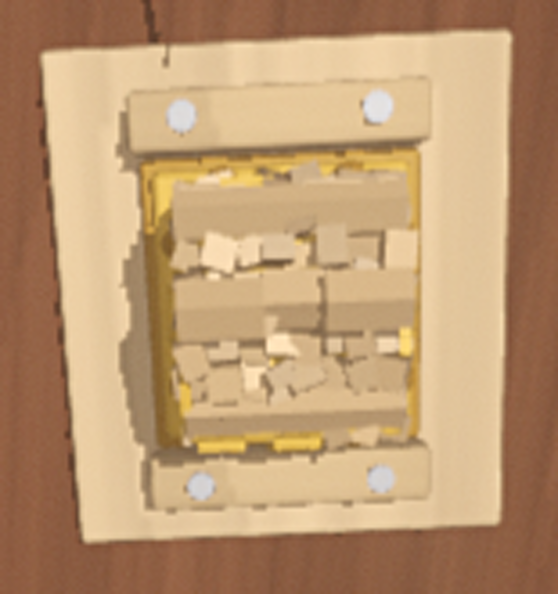

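>>> {"api": "play_rows", "payload": {
  "rows": [
    [[0.16,0,0],[0,0,0]],
    [[0.323,-0.005,0.1],[0,0,0]],
    [[0.323,-0.005,0.25],[0,0,0]],
    [[0.323,-0.005,0.4],[0,0,0]],
    [[0.323,-0.005,0.52],[0,0,0]],
    [[0.323,-0.005,0.52],[0,0,0]]
  ]
}}

```text
time: 3.47
tool_pos: [0.4552, 0.2342, 0.1925]
tcp_rot: [-2.123, -2.31, 0.02]
wrist_force: [-0.3, -0.8, -1.2]
width: -0.002
grip_force: 0.0
```

>>> {"api": "play_rows", "payload": {
  "rows": [
    [[0,0,0.04],[0,0,0]],
    [[0,0,0.065],[0,0,0]],
    [[0,0,0.08],[0,0,0]],
    [[0,0,0.092],[0,0,0]],
    [[0,0,0.092],[0,0,0]],
    [[0,0,0.092],[0,0,0]]
  ]
}}

```text
time: 3.97
tool_pos: [0.4604, 0.2388, 0.1789]
tcp_rot: [2.121, 2.315, 0.005]
wrist_force: [1.4, -2.1, 3.4]
width: 0.003
grip_force: 1.8
```

```bash
python3 - <<'E'
from h import *
B=pickle.load(open('pics/wB.pkl','rb'))[1];S=pickle.load(open('pics/scene0.pkl','rb'))
print(plane(ray(B,[296.4,114.2]),.12),proj(B,[.4898,.0683,.12]))
E
python3 snap.py press
```

```text
[0.48983692 0.06790305 0.12      ] [296.40400369 113.75139401]
press 3.97 [0.4604 0.2388 0.1789] [2.1212 2.3145 0.0046] [ 1.39 -2.13  3.38] 0.002758076061386373 1.7751395143568516
```

>>> {"api": "play_rows", "payload": {
  "rows": [
    [[0,0,0.012],[0,0,0]],
    [[0,0,0.018],[0,0,0]],
    [[0,0,0.018],[0,0,0]],
    [[0,0,0.018],[0,0,0]]
  ]
}}

```text
time: 4.35
tool_pos: [0.4605, 0.2392, 0.1765]
tcp_rot: [2.12, 2.315, 0.005]
wrist_force: [-3.8, -5.4, 18.2]
width: -0.002
grip_force: 9.5
```

```bash
python3 snap.py press2; python3 snap.py press2s scene;  python3 - <<'E'
from h import *
lr=lambda r,g,b:(r>130)&(g<90)&(b<90)&(r>b+90)
for c in (pickle.load(open('pics/scene0.pkl','rb')),pickle.load(open('pics/press2s.pkl','rb'))[1]): print(blob(c["image"],lr,(334,138,356,165))[:2])
E
```

```text
press2 4.35 [0.4605 0.2392 0.1765] [2.1203 2.315  0.0052] [-3.84 -5.37 18.23] -0.001995999486048882 9.522283417276185
press2s 4.4 [0.4604 0.2392 0.1765] [2.1203 2.315  0.0052] [-2.98 -5.15 19.13] -0.0023122190184555334 9.510910331471223
(array([342.47368421, 145.64912281]), array([334, 140,  15,  11, 114]))
(array([342.15189873, 148.70886076]), array([334, 144,  15,   9,  79]))
```

>>> {"api": "play_rows", "payload": {
  "rows": [
    [[0,0,-0.1],[0,0,0]],
    [[0,0,-0.25],[0,0,0]],
    [[0,0,-0.4],[0,0,0]],
    [[0,0,-0.55],[0,0,0]],
    [[-0.12,0,-0.63],[0,0,0]],
    [[-0.3,0,-0.63],[0,0,0]],
    [[-0.45,0,-0.63],[0,0,0]],
    [[-0.6,0,-0.63],[0,0,0]],
    [[-0.75,0,-0.63],[0,0,0]],
    [[-0.92,0,-0.63],[0,0,0]],
    [[-0.92,0,-0.63],[0,0,0]]
  ]
}}

```text
time: 5.37
tool_pos: [0.4789, 0.004, 0.3296]
tcp_rot: [2.128, 2.308, -0.003]
wrist_force: [-1.6, 0.6, 0.4]
width: -0.001
grip_force: 0.0
```

>>> {"api": "play_rows", "payload": {
  "rows": [
    [[-0.16,0.04,0],[0,0,-0.05]],
    [[-0.32,0.08,0],[0,0,-0.111]],
    [[-0.48,0.12,0.1],[0,0,-0.111]],
    [[-0.64,0.16,0.2],[0,0,-0.111]],
    [[-0.8,0.206,0.28],[0,0,-0.111]],
    [[-0.861,0.206,0.28],[0,0,-0.111]],
    [[-0.861,0.206,0.28],[0,0,-0.111]],
    [[-0.861,0.206,0.28],[0,0,-0.111]]
  ],
  "claw": 1
}}

```text
time: 6.03
tool_pos: [0.5486, -0.2005, 0.2581]
tcp_rot: [-2.02, -2.401, -0.0]
wrist_force: [-1.6, 0.6, 0.2]
width: 0.999
grip_force: 0.0
```

```bash
python3 snap.py wD; python3 snap.py sD scene; python3 - <<'E'
from h import *
lr=lambda r,g,b:(r>130)&(g<90)&(b<90)&(r>b+90)
print(blob(pickle.load(open('pics/sD.pkl','rb'))[1]["image"],lr,(334,138,356,165))[:2])
E
```

```text
wD 6.03 [ 0.5486 -0.2005  0.2581] [-2.02   -2.4012 -0.    ] [-1.65  0.63  0.16] 0.9993825069364829 0.0
sD 6.08 [ 0.5488 -0.1996  0.2591] [-2.0192e+00 -2.4037e+00 -1.0000e-03] [0.91 0.25 0.13] 0.9998486897417105 0.0
(array([342.61607143, 145.57142857]), array([336, 140,  13,  11, 112]))
```

View pics/wD.png

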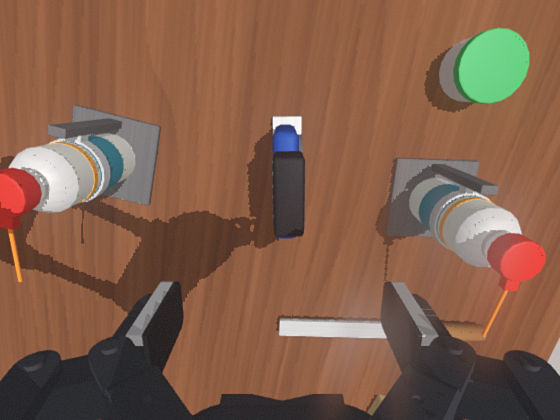

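The wrist view shows the grip block upright at columns 275–304, rows 153–236, well aligned with the fingers and slightly right of centre. The cap has sprung back (its centroid in the scene view returned to its start).

```bash
python3 - <<'E'
from h import *
s,D=pickle.load(open('pics/wD.pkl','rb'))
T=pickle.load(open('pics/top0.pkl','rb'));S=pickle.load(open('pics/scene0.pkl','rb'))
lb=lambda r,g,b:(r<75)&(g<75)&(b<75)&(abs(r-b)<15)
g=blob(D["image"],lb,(265,140,315,240));print(g[:2])
m=g[2]
L=[];Rr=[]
for v in range(165,226,4):
    u=m[m[:,1]==v][:,0]; L.append(plane(ray(D,[u.min()-.5,v]),.126)[:2]);Rr.append(plane(ray(D,[u.max()+.5,v]),.126)[:2])
for e in (L,Rr):
    e=np.array(e);d=np.polyfit(e[:,1],e[:,0],1);print('edge yaw',-np.degrees(np.arctan(d[0])),'x at y=-.19',np.polyval(d,-.19))
for v in (m[:,1].min(),m[:,1].max()): print(v,plane(ray(D,[289,v]),.126))
ce=lambda c,box:blob(c["image"],lb,box)[0]
# top-face centre in D by two opposite edges vs top cam
print(tri([ray(D,g[0]),ray(T,ce(T,(335,205,375,232))),ray(S,ce(S,(215,220,260,255)))]))
R0=down(100);
E
```

```text
(array([287.84524777, 193.95450853]), array([ 272,  151,   33,   86, 2462]))
edge yaw 10.376092517766981 x at y=-.19 0.5406818477567762
edge yaw 9.803726455654495 x at y=-.19 0.5650203616649665
151.0 [ 0.54728436 -0.15570873  0.126     ]
236.0 [ 0.55918033 -0.22164492  0.126     ]
(array([ 0.55292314, -0.19137597,  0.11054433]), [np.float64(0.000573627065441993), np.float64(0.0010062675718034782), np.float64(0.0011511633454509972)])
```

>>> {"api": "play_rows", "payload": {
  "rows": [
    [[0.037,0.023,0.08],[0,0,0]],
    [[0.037,0.023,0.2],[0,0,0]],
    [[0.037,0.023,0.32],[0,0,0]],
    [[0.037,0.023,0.44],[0,0,0]],
    [[0.037,0.023,0.53],[0,0,0]],
    [[0.037,0.023,0.592],[0,0,0]],
    [[0.037,0.023,0.592],[0,0,0]],
    [[0.037,0.023,0.592],[0,0,0]]
  ]
}}

```text
time: 6.8
tool_pos: [0.5528, -0.1885, 0.1121]
tcp_rot: [-2.017, -2.407, -0.0]
wrist_force: [0.6, -0.8, 0.9]
width: 1.0
grip_force: 0.0
```

>>> {"api": "play_rows", "payload": {
  "rows": [
    [[0,0,0],[0,0,0]],
    [[0,0,0],[0,0,0]],
    [[0,0,0],[0,0,0]],
    [[0,0,0],[0,0,0]],
    [[0,0,0],[0,0,0]],
    [[0,0,0],[0,0,0]],
    [[0,0,0],[0,0,0]],
    [[0,0,0],[0,0,0]]
  ],
  "claw": -1,
  "newtons": 80
}}

```text
time: 7.47
tool_pos: [0.5533, -0.1906, 0.1131]
tcp_rot: [2.019, 2.406, 0.0]
wrist_force: [-2.0, 0.1, 5.6]
width: 0.271
grip_force: 80.8
```

>>> {"api": "play_rows", "payload": {
  "rows": [
    [[0,0,-0.05],[0,0,0]],
    [[0,0,-0.15],[0,0,0]],
    [[0,0,-0.27],[0,0,0]],
    [[0,0,-0.39],[0,0,0]],
    [[0,0,-0.51],[0,0,0]],
    [[0,0,-0.63],[0,0,0]],
    [[0.05,0,-0.752],[0,0,0]],
    [[0.15,0,-0.752],[0,0,0]],
    [[0.3,0,-0.752],[0,0,0]]
  ]
}}

```text
time: 8.22
tool_pos: [0.5415, -0.1181, 0.3033]
tcp_rot: [2.02, 2.398, 0.003]
wrist_force: [0.4, 1.1, -5.0]
width: 0.266
grip_force: 80.0
```

>>> {"api": "play_rows", "payload": {
  "rows": [
    [[0.13,-0.01,0],[0,0,0]],
    [[0.26,-0.025,0],[0,0,0.02]],
    [[0.39,-0.035,0],[0,0,0.04]],
    [[0.51,-0.05,0],[0,0,0.053]],
    [[0.62,-0.06,0],[0,0,0.053]],
    [[0.71,-0.07,0],[0,0,0.053]],
    [[0.76,-0.07,0],[0,0,0.053]],
    [[0.76,-0.07,0],[0,0,0.053]],
    [[0.76,-0.07,0],[0,0,0.053]],
    [[0.76,-0.07,0],[0,0,0.053]],
    [[0.76,-0.07,0],[0,0,0.053]],
    [[0.76,-0.07,0],[0,0,0.053]],
    [[0.76,-0.07,0],[0,0,0.053]],
    [[0.76,-0.07,0],[0,0,0.053]],
    [[0.76,-0.07,0],[0,0,0.053]],
    [[0.76,-0.07,0],[0,0,0.053]],
    [[0.76,-0.07,0],[0,0,0.053]],
    [[0.76,-0.07,0],[0,0,0.053]],
    [[0.76,-0.07,0],[0,0,0.053]],
    [[0.76,-0.07,0],[0,0,0.053]]
  ]
}}

```text
time: 9.88
tool_pos: [0.4898, 0.0678, 0.3]
tcp_rot: [2.069, 2.364, -0.0]
wrist_force: [-1.1, -0.0, -3.7]
width: 0.268
grip_force: 79.8
```

```bash
python3 snap.py sE scene; python3 - <<'E'
import cv2,pickle
from h import *
s,c=pickle.load(open('pics/sE.pkl','rb'))
p=proj(c,s["tool_pos"]-[0,0,.05]).astype(int);print(p)
x,y=p-[50,45];cv2.imwrite('pics/zE.png',cv2.resize(c["image"][max(y,0):y+95,x:x+105,::-1],None,fx=6,fy=6,interpolation=cv2.INTER_CUBIC));print(x,y)
E
```

```text
sE 9.88 [0.4898 0.0678 0.3   ] [ 2.0692  2.3639 -0.    ] [-1.06 -0.01 -3.68] 0.2684177124676398 79.82445072766495
[303 140]
253 95
```

View pics/zE.png

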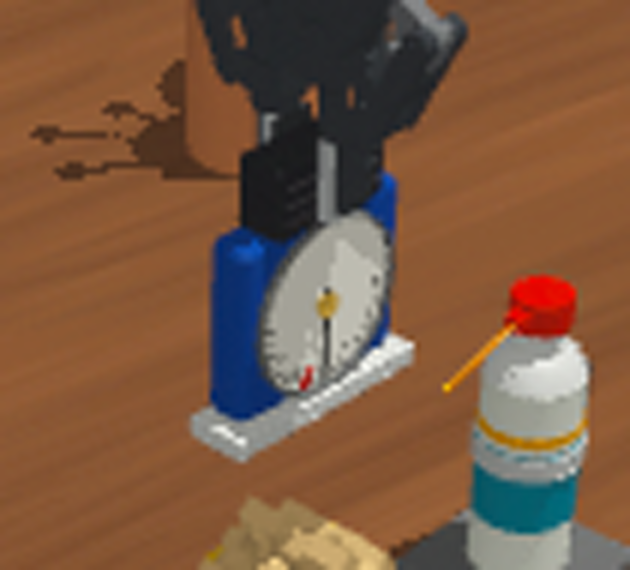

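The gauge hangs level and square above the stub: hub at (326,303), needle straight down, red mark at (306,378), left of the needle.

```bash
cat > ang.py <<'E'
from h import *
def angles(c,o,yaw,a=0,off=.02,box=None,thr=120):
    """o: gauge origin, yaw deg, lean a rad. dial-plane coordinates (y,z from dial centre) of red mark and dark needle pixels"""
    Rg=(R.from_euler('z',yaw,degrees=True)*R.from_euler('x',a)).as_matrix()
    k=proj(c,o+Rg@[off,0,.052]);k0=k.astype(int)
    im=c["image"].astype(int);uv=[(u,v) for v in range(k0[1]-25,k0[1]+30) for u in range(k0[0]-25,k0[0]+25)]
    Q=[];C=[]
    for u,v in uv:
        q,d=ray(c,[u,v]);n=Rg[:,0];p=q+d*((o+off*n-q)@n)/(d@n);l=Rg.T@(p-o);Q.append(l[1:]-[0,.052]);C.append(im[v,u])
    return k,np.array(Q),np.array(C)
def report(c,o,yaw,a=0,off=.02):
    k,Q,C=angles(c,o,yaw,a,off);r=np.hypot(*Q.T)
    w=(C.min(1)>130)&(C.max(1)-C.min(1)<40)&(r<.048)
    h=cv2.convexHull((Q[w]*1e5).astype(np.float32));e=cv2.fitEllipse(h);ctr=np.array(e[0])/1e5
    P=Q-ctr;r=np.hypot(*P.T);ph=np.arctan2(-P[:,0],-P[:,1])  # + toward gauge -y
    rd=np.clip(C[:,0]-np.maximum(C[:,1],C[:,2])-20,0,None)*(r<.047)*(r>.022)*(P[:,1]<0)
    m=(rd[:,None]*P).sum(0)/rd.sum()
    dk=np.clip(120-C.max(1),0,None)*(r<.034)*(r>.012)*(P[:,1]<0)*(rd==0)
    n=(dk[:,None]*P).sum(0)/dk.sum()
    f=lambda m:np.arctan2(-m[0],-m[1])
    print('ctr mm',ctr*1e3,'axes',np.array(e[1])/1e2,'mark',m*1e3,f(m),'needle',n*1e3,f(n),'npx',(rd>0).sum(),(dk>0).sum())
E
python3 - <<'E'
from ang import *
for off in (.014,.02):
    s,c=pickle.load(open('pics/sE.pkl','rb'));report(c,s["tool_pos"]-[0,0,.112],7.6,0,off)
    c=pickle.load(open('pics/scene0.pkl','rb'));report(c,np.array([.553,-.19,0]),10.1,0,off)
E
```

```text
ctr mm [-0.88682983 -5.70024902] axes [74.78888184 87.85107422] mark [  6.38539835 -18.96566203] -0.32476138361280626 needle [ -4.66487967 -20.56090667] 0.22310411011157388 npx 19 23
ctr mm [ 0.07961548 -4.61977844] axes [81.75376465 88.84970703] mark [  1.82481344 -19.29390128] -0.09429929404547406 needle [ 10.9077235  -21.52772693] -0.4689793438306988 npx 15 22
ctr mm [-2.97738647 -3.45853271] axes [81.16576172 94.25805664] mark [ 12.22609009 -18.12583549] -0.5934142084316203 needle [ 12.0096176  -14.84479553] -0.6802119532316593 npx 37 36
ctr mm [-1.91044434 -1.07516571] axes [87.07329102 95.03740234] mark [  6.06973774 -21.21537007] -0.27865711383245506 needle [ 14.66221252 -14.54646023] -0.7893610852651933 npx 33 30
```

```bash
cat > ang2.py <<'E'
from h import *
def local(c,uv,o,Rg,off):
    q,d=ray(c,uv);n=Rg[:,0];p=q+d*((o+off*n-q)@n)/(d@n);return (Rg.T@(p-o))[1:]-[0,.052]
def report(c,o,yaw,a=0,offs=(.012,.016,.02)):
    Rg=(R.from_euler('z',yaw,degrees=True)*R.from_euler('x',a)).as_matrix()
    k=proj(c,o+Rg@[.016,0,.052]).astype(int);u,v=k
    im=c["image"].astype(int);box=(u-15,v-5,u+15,v+26)
    f=lambda r,g,b:(r-np.maximum(g,b)>55)&(abs(g-b)<28)&(r>110)
    x=im[box[1]:box[3],box[0]:box[2]];m=f(x[...,0],x[...,1],x[...,2]);ys,xs=np.where(m)
    w=(x[...,0]-x[...,1:].max(2))[m].astype(float);red=np.array([(xs*w).sum(),(ys*w).sum()])/w.sum()+[box[0],box[1]]
    y=im[v-10:v+10,u-10:u+10];m=(y[...,0]>140)&(y[...,0]-y[...,2]>60)&(y[...,1]>90);ys,xs=np.where(m);hub=np.array([xs.mean()+u-10,ys.mean()+v-10])
    print('red',red,len(w),'hub',hub,m.sum(),'pred centre',[np.round(proj(c,o+Rg@[f,0,.052]),1).tolist() for f in offs])
    for off in offs:
        h=local(c,hub,o,Rg,off);r=local(c,red,o,Rg,off);d=r-h
        print(off,'hub',h*1e3,'mark-hub',d*1e3,np.hypot(*d)*1e3,'ang',np.arctan2(-d[0],-d[1]),'from nominal centre',np.arctan2(-r[0],-r[1]),np.hypot(*r)*1e3)
E
python3 - <<'E'
from ang2 import *
s,c=pickle.load(open('pics/sE.pkl','rb'));report(c,s["tool_pos"]-[0,0,.112],7.6)
c=pickle.load(open('pics/scene0.pkl','rb'));report(c,np.array([.553,-.19,0]),10.1)
E
```

```text
red [303.59290541 157.6097973 ] 5 hub [306.90909091 145.36363636] 11 pred centre [[306.9, 145.3], [308.1, 145.9], [309.3, 146.5]]
0.012 hub [-0.06072462 -0.07984566] mark-hub [-10.82263067 -31.19525017] 33.01928175773467 ang 0.33393902812911147 from nominal centre 0.3348811897129267 33.114634850515614
0.016 hub [-4.60799613  3.54842678] mark-hub [-10.7538062  -30.99686989] 32.80930189813745 ang 0.33393902812911364 from nominal centre 0.5102296383803636 31.454761168036825
0.02 hub [-9.15526764  7.17669922] mark-hub [-10.68498173 -30.79848962] 32.59932203854017 ang 0.33393902812911136 from nominal centre 0.6986088273922872 30.848411253509756
red [236.47863248 268.54578755] 6 hub [238.75       257.83333333] 12 pred centre [[239.0, 257.6], [240.1, 258.4], [241.3, 259.2]]
0.012 hub [-0.72947742 -0.20473009] mark-hub [-10.11493895 -29.4281417 ] 31.117961280637484 ang 0.33106614959286224 from nominal centre 0.35082085840805716 31.55484840062172
0.016 hub [-4.01683773  5.0255076 ] mark-hub [-10.04520402 -29.2252567 ] 30.90342623830935 ang 0.33106614959286085 from nominal centre 0.5263931483391707 27.98872763756613
0.02 hub [-7.30419804 10.2557453 ] mark-hub [ -9.97546909 -29.0223717 ] 30.688891195980894 ang 0.33106614959286246 from nominal centre 0.7441701605820069 25.51025602813393
```

>>> {"api": "play_rows", "payload": {
  "rows": [
    [[-0.1,0.07,-0.08],[0,0,0.13]],
    [[-0.22,0.16,-0.2],[0,0,0.27]],
    [[-0.34,0.25,-0.3],[0,0,0.4]],
    [[-0.46,0.34,-0.4],[0,0,0.54]],
    [[-0.58,0.43,-0.4],[0,0,0.67]],
    [[-0.7,0.52,-0.4],[0,0,0.8]],
    [[-0.82,0.61,-0.4],[0,0,0.924]],
    [[-0.93,0.68,-0.4],[0,0,0.924]],
    [[-0.975,0.717,-0.4],[0,0,0.924]],
    [[-0.975,0.717,-0.4],[0,0,0.924]],
    [[-0.975,0.717,-0.4],[0,0,0.924]],
    [[-0.975,0.717,-0.4],[0,0,0.924]],
    [[-0.975,0.717,-0.4],[0,0,0.924]],
    [[-0.975,0.717,-0.4],[0,0,0.924]],
    [[-0.975,0.717,-0.4],[0,0,0.924]],
    [[-0.975,0.717,-0.4],[0,0,0.924]],
    [[-0.975,0.717,-0.4],[0,0,0.924]],
    [[-0.975,0.717,-0.4],[0,0,0.924]],
    [[-0.975,0.717,-0.4],[0,0,0.924]],
    [[-0.975,0.717,-0.4],[0,0,0.924]]
  ]
}}

```text
time: 11.6
tool_pos: [0.6997, -0.1501, 0.4]
tcp_rot: [2.774, 1.476, 0.0]
wrist_force: [0.0, -0.4, -4.4]
width: 0.268
grip_force: 80.5
```

```bash
python3 snap.py sF scene; python3 - <<'E'
from ang2 import *
s,c=pickle.load(open('pics/sF.pkl','rb'));o=s["tool_pos"]-[0,0,.112];yaw=-34.0
Rg=R.from_euler('z',yaw,degrees=True).as_matrix();k=proj(c,o+Rg@[.012,0,.052]);print(k)
x,y=(k-[40,40]).astype(int);print(x,y)
cv2.imwrite('pics/zF.png',cv2.resize(c["image"][y:y+80,x:x+80,::-1],None,fx=7.5,fy=7.5,interpolation=cv2.INTER_CUBIC))
report(c,o,yaw)
E
```

```text
sF 11.6 [ 0.6997 -0.1501  0.4   ] [2.7735 1.4755 0.    ] [ 0.04 -0.38 -4.39] 0.2679933642588448 80.52155645887979
[286.73555773 184.12394359]
246 144
red [281.74440433 198.01805054] 11 hub [287.4  184.04] 25 pred centre [[286.7, 184.1], [286.9, 185.4], [287.0, 186.7]]
0.012 hub [1.21266073 0.13585003] mark-hub [-10.37891077 -31.73567219] 33.38973911077349 ang 0.3160780800579654 from nominal centre 0.2823246064907565 32.90241480473338
0.016 hub [0.92081712 3.04668699] mark-hub [-10.31467184 -31.53924833] 33.183077620477306 ang 0.31607808005796617 from nominal centre 0.31847247890946667 30.001175943641332
0.02 hub [0.6289735  5.95752396] mark-hub [-10.2504329  -31.34282448] 32.97641613018123 ang 0.3160780800579658 from nominal centre 0.36228772838649353 27.147485397435307
```

View pics/zF.png

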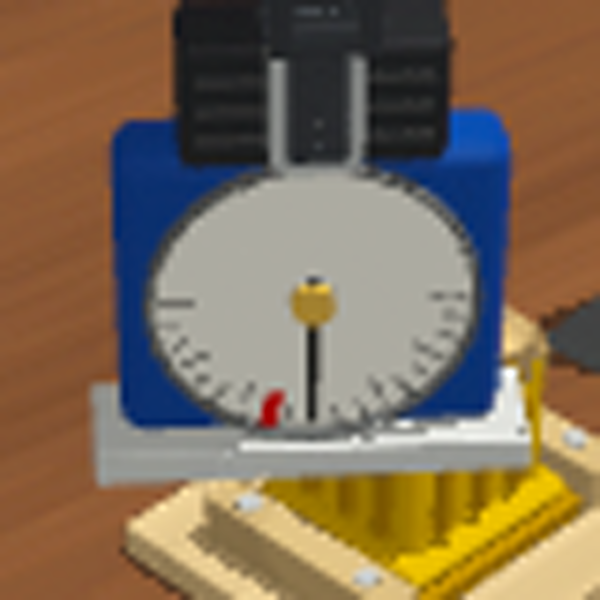

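The close-up shows the dial face-on: hub (313,303), needle straight down to (312,420), and red mark around (272,409) to its left. I'll compute its angle with continuous weights.

```bash
python3 - <<'E'
from ang2 import *
s,c=pickle.load(open('pics/sF.pkl','rb'));o=s["tool_pos"]-[0,0,.112]
Rg=R.from_euler('z',-34.,degrees=True).as_matrix()
im=c["image"].astype(float)
L=lambda uv:local(c,uv,o,Rg,.012)
cand=[];
red=np.clip(im[...,0]-(im[...,1]+im[...,2])/2-15,0,None)
for v in range(194,203):
    r=red[v,276:286]; d=np.clip(150-im[v,284:291].max(1),0,None)
    print(v,np.round(r).astype(int).tolist(),im[v,284:291].max(1).astype(int).tolist())
b=red[194:202,277:285];vv,uu=np.mgrid[194:202,277:285];R0=np.array([(b*uu).sum(),(b*vv).sum()])/b.sum()
# needle centre column over rows 188..197
cols=[]
for v in range(188,199):
    d=np.clip(165-im[v,284:291].max(1),0,None);cols.append([(d*np.arange(284,291)).sum()/d.sum(),v])
cols=np.array(cols);print(np.round(cols[:,0],2));N=np.array([L(x) for x in cols]);
hub=L([287.4,184.04]);m=L(R0)
p=np.polyfit(N[:,1],N[:,0],1);print('needle line',p,'at hub z',np.polyval(p,hub[1]),'hub',hub,'mark',m,R0)
for cc in (hub,np.array([np.polyval(p,0),0]),np.array([np.polyval(p,-.003),-.003])):
    d=m-cc;print(np.arctan2(-d[0],-d[1]),np.hypot(*d))
E
```

```text
194 [0, 0, 0, 0, 0, 0, 0, 0, 0, 0] [172, 173, 170, 24, 108, 172, 173]
195 [0, 0, 0, 0, 0, 0, 0, 0, 0, 0] [172, 172, 170, 33, 141, 173, 172]
196 [0, 0, 0, 0, 0, 18, 88, 77, 0, 0] [173, 173, 170, 34, 141, 172, 172]
197 [0, 0, 0, 0, 0, 86, 147, 85, 0, 0] [172, 172, 170, 33, 141, 173, 172]
198 [0, 0, 0, 0, 0, 144, 128, 22, 0, 0] [115, 172, 170, 33, 141, 171, 116]
199 [0, 0, 0, 0, 22, 147, 128, 21, 0, 0] [113, 172, 170, 33, 141, 171, 141]
200 [0, 0, 0, 0, 27, 106, 96, 0, 0, 0] [149, 152, 150, 115, 150, 149, 125]
201 [0, 0, 0, 0, 0, 0, 0, 0, 0, 0] [117, 118, 119, 121, 117, 111, 105]
202 [0, 0, 0, 0, 0, 0, 0, 0, 0, 0] [110, 111, 110, 94, 110, 110, 129]
[287.29 287.29 287.29 287.29 287.29 287.29 287.29 287.15 287.15 287.15
 287.08]
needle line [0.01033813 0.00124463] at hub z 0.0012460326020964823 hub [0.00121266 0.00013585] mark [-0.0092382  -0.03171046] [281.70603577 198.06631893]
0.31709225525589607 0.033517276528334854
0.3192699900535574 0.033398245958127556
0.3491291549476993 0.030553736333886895
```

>>> {"api": "play_rows", "payload": {
  "rows": [
    [[0,0,0],[0,0.12,0]],
    [[0,0,0],[0,0.25,0]],
    [[0,0,0],[0,0.35,0]],
    [[0,0,0],[0,0.407,0]],
    [[0,0,0],[0,0.407,0]],
    [[0,0,0],[0,0.407,0]],
    [[0,0,0],[0,0.407,0]],
    [[0,0,0],[0,0.407,0]],
    [[0,0,0],[0,0.407,0]],
    [[0,0,0],[0,0.407,0]],
    [[0,0,0],[0,0.407,0]],
    [[0,0,0],[0,0.407,0]],
    [[0,0,0],[0,0.407,0]],
    [[0,0,0],[0,0.407,0]],
    [[0,0,0],[0,0.407,0]],
    [[0,0,0],[0,0.407,0]],
    [[0,0,0],[0,0.407,0]],
    [[0,0,0],[0,0.407,0]],
    [[0,0,0],[0,0.407,0]],
    [[0,0,0],[0,0.407,0]]
  ]
}}

```text
time: 13.32
tool_pos: [0.6998, -0.1502, 0.4]
tcp_rot: [-2.615, -1.391, -0.422]
wrist_force: [-0.5, -0.1, -3.7]
width: 0.27
grip_force: 80.7
```

```bash
python3 snap.py sG scene; python3 - <<'E'
from ang2 import *
s,c=pickle.load(open('pics/sG.pkl','rb'))
Rg=(R.from_euler('z',-34.,degrees=True)*R.from_euler('x',.32)).as_matrix();o=s["tool_pos"]-Rg@[0,0,.112]
print(np.round(R.from_rotvec(s["tcp_rot"]).as_matrix(),3))
k=proj(c,o+Rg@[.012,0,.052]);print(k)
x,y=(k-[40,40]).astype(int);print(x,y)
cv2.imwrite('pics/zG.png',cv2.resize(c["image"][y:y+80,x:x+80,::-1],None,fx=7.5,fy=7.5,interpolation=cv2.INTER_CUBIC))
E
```

```text
sG 13.32 [ 0.6998 -0.1502  0.4   ] [-2.6152 -1.3911 -0.4216] [-0.53 -0.09 -3.7 ] 0.2699224170374971 80.70837938021214
[[ 0.531  0.829  0.176]
 [ 0.787 -0.559  0.261]
 [ 0.314  0.    -0.949]]
[297.0650722  182.43612822]
257 142
```

View pics/zG.png

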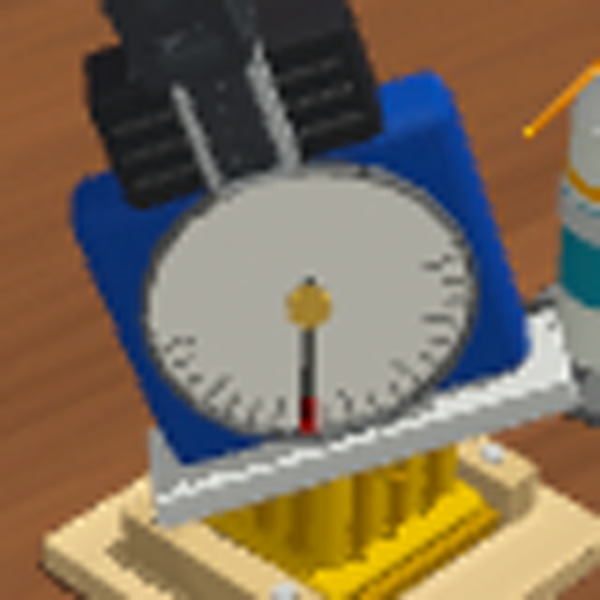

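The view shows the needle lying centrally over the red mark (both at column ~308), so a lean of 18.3° is right. Next is the approach to the ridge.

```bash
python3 - <<'E'
from h import *
lean=R.from_euler('y',18.315,degrees=True).as_matrix()
R0=down(56.035)@lean;R1=down(97.6)@lean
p0=np.array([.6998,-.1502,.4]);P=np.array([.4945,.0334,.2263])
for p in ([.6,-.06,.38],P+[0,0,.08],P+[0,0,.03]): print(rel(p0,R0,p,R1))
h=R.from_matrix(R0.T@R1).as_rotvec()
print('down per mm in tool units at R1',R1.T@[0,0,-.001]/.25)
E
```

```text
(array([ 0.047, -0.533,  0.1  ]), array([ 0.29 , -0.   , -0.877]))
(array([ 0.025, -1.091,  0.403]), array([ 0.29 , -0.   , -0.877]))
(array([-0.038, -1.091,  0.593]), array([ 0.29 , -0.   , -0.877]))
down per mm in tool units at R1 [-0.00125696  0.          0.00379737]
```

>>> {"api": "play_rows", "payload": {
  "rows": [
    [[0.006,-0.07,0.012],[0.036,0,-0.11]],
    [[0.012,-0.14,0.025],[0.073,0,-0.22]],
    [[0.018,-0.21,0.037],[0.109,0,-0.33]],
    [[0.024,-0.28,0.05],[0.145,0,-0.438]],
    [[0.03,-0.35,0.062],[0.181,0,-0.548]],
    [[0.036,-0.42,0.075],[0.218,0,-0.658]],
    [[0.042,-0.48,0.09],[0.254,0,-0.767]],
    [[0.047,-0.533,0.1],[0.29,0,-0.877]],
    [[0.047,-0.533,0.1],[0.29,0,-0.877]],
    [[0.047,-0.533,0.1],[0.29,0,-0.877]],
    [[0.047,-0.533,0.1],[0.29,0,-0.877]]
  ]
}}

```text
time: 14.28
tool_pos: [0.6005, -0.0603, 0.3803]
tcp_rot: [-1.904, -2.17, -0.308]
wrist_force: [-0.1, -0.4, -2.2]
width: 0.269
grip_force: 80.7
```

```bash
python3 - <<'E'
from h import *
from workcell import bot
s=bot.read_state();print(s["time"],s["tool_pos"],s["wrist_force"])
lean=R.from_euler('y',18.315,degrees=True).as_matrix();R1=down(97.6)@lean
print(np.round(R.from_rotvec(s["tcp_rot"]).as_matrix()-R1,3))
R0=down(56.035)@lean;pc=np.array([.6998,-.1502,.4])+R0@np.array([.047,-.533,.1])*.25;print(pc)
P=np.array([.4945,.0334,.2263])
for d in (.12,.03,.012): print(rel(pc,R1,P+[0,0,d],R1))
E
```

```text
14.2833 [ 0.60049395 -0.06029432  0.38027653] [-0.07051231 -0.43501533 -2.15077798]
[[ 0.002  0.     0.002]
 [ 0.001 -0.002 -0.001]
 [-0.001  0.001 -0.   ]]
[ 0.59990633 -0.05998788  0.37995875]
(array([ 0.362, -0.369,  0.262]), array([0., 0., 0.]))
(array([ 0.249, -0.369,  0.603]), array([0., 0., 0.]))
(array([ 0.226, -0.369,  0.672]), array([0., 0., 0.]))
```

>>> {"api": "play_rows", "payload": {
  "rows": [
    [[0.09,-0.09,0.065],[0,0,0]],
    [[0.2,-0.2,0.145],[0,0,0]],
    [[0.3,-0.3,0.215],[0,0,0]],
    [[0.362,-0.369,0.262],[0,0,0]],
    [[0.33,-0.369,0.36],[0,0,0]],
    [[0.3,-0.369,0.45],[0,0,0]],
    [[0.27,-0.369,0.54],[0,0,0]],
    [[0.249,-0.369,0.603],[0,0,0]],
    [[0.237,-0.369,0.64],[0,0,0]],
    [[0.226,-0.369,0.672],[0,0,0]],
    [[0.226,-0.369,0.672],[0,0,0]],
    [[0.226,-0.369,0.672],[0,0,0]],
    [[0.226,-0.369,0.672],[0,0,0]]
  ]
}}

```text
time: 15.37
tool_pos: [0.4955, 0.0331, 0.2395]
tcp_rot: [-1.902, -2.172, -0.309]
wrist_force: [0.1, 0.0, -3.4]
width: 0.27
grip_force: 81.3
```

```bash
python3 snap.py wH; python3 snap.py sH scene; python3 snap.py tH top
```

```text
wH 15.37 [0.4955 0.0331 0.2395] [-1.9021 -2.172  -0.3089] [ 0.09  0.03 -3.37] 0.2701011610771464 81.3012969460128
sH 15.42 [0.4955 0.0332 0.2397] [-1.9021 -2.1724 -0.309 ] [-0.01 -0.04 -3.  ] 0.2629166188892635 81.30240344318423
tH 15.47 [0.4954 0.0332 0.2396] [-1.9019 -2.1726 -0.3089] [-0.25 -0.42 -2.41] 0.2697303056734162 81.30227816694685
```

>>> {"api": "play_rows", "payload": {
  "rows": [
    [[-0.005,0,0.015],[0,0,0]],
    [[-0.01,0,0.03],[0,0,0]],
    [[-0.013,0,0.038],[0,0,0]],
    [[-0.013,0,0.038],[0,0,0]],
    [[-0.013,0,0.038],[0,0,0]],
    [[-0.013,0,0.038],[0,0,0]]
  ]
}}

```text
time: 16.02
tool_pos: [0.4943, 0.0333, 0.228]
tcp_rot: [-1.901, -2.171, -0.306]
wrist_force: [-0.5, -0.7, -2.8]
width: 0.267
grip_force: 81.7
```

>>> {"api": "play_rows", "payload": {
  "rows": [
    [[-0.0012,0,0.0038],[0,0,0]],
    [[-0.002,0,0.006],[0,0,0]],
    [[-0.0025,0,0.0076],[0,0,0]],
    [[-0.0025,0,0.0076],[0,0,0]],
    [[-0.0025,0,0.0076],[0,0,0]],
    [[-0.0025,0,0.0076],[0,0,0]]
  ]
}}

```text
time: 16.52
tool_pos: [0.4947, 0.0333, 0.2267]
tcp_rot: [-1.901, -2.171, -0.307]
wrist_force: [-1.1, -0.3, 1.9]
width: 0.269
grip_force: 82.2
```

>>> {"api": "play_rows", "payload": {
  "rows": [
    [[-0.0012,0,0.0038],[0,0,0]],
    [[-0.0012,0,0.0038],[0,0,0]],
    [[-0.0012,0,0.0038],[0,0,0]],
    [[-0.0012,0,0.0038],[0,0,0]]
  ]
}}

```text
time: 16.85
tool_pos: [0.4948, 0.0333, 0.2265]
tcp_rot: [-1.901, -2.172, -0.308]
wrist_force: [-3.6, -1.8, 6.3]
width: 0.267
grip_force: 83.2
```

>>> {"api": "play_rows", "payload": {
  "rows": [
    [[0,0,0],[0,0,0]],
    [[0,0,0],[0,0,0]],
    [[0,0,0],[0,0,0]],
    [[0,0,0],[0,0,0]],
    [[0,0,0],[0,0,0]],
    [[0,0,0],[0,0,0]],
    [[0,0,0],[0,0,0]],
    [[0,0,0],[0,0,0]],
    [[0,0,0],[0,0,0]],
    [[0,0,0],[0,0,0]],
    [[0,0,0],[0,0,0]],
    [[0,0,0],[0,0,0]],
    [[0,0,0],[0,0,0]],
    [[0,0,0],[0,0,0]],
    [[0,0,0],[0,0,0]],
    [[0,0,0],[0,0,0]],
    [[0,0,0],[0,0,0]],
    [[0,0,0],[0,0,0]]
  ]
}}

```text
time: 18.35
tool_pos: [0.4948, 0.0332, 0.2265]
tcp_rot: [-1.901, -2.172, -0.308]
wrist_force: [-3.3, -2.4, 6.4]
width: 0.275
grip_force: 83.2
```

```bash
python3 snap.py sI scene; python3 - <<'E'
from ang2 import *
def prof(n,yaw):
    s,c=pickle.load(open(f'pics/{n}.pkl','rb'))
    Rg=(R.from_euler('z',yaw,degrees=True)*R.from_euler('x',.32)).as_matrix();o=s["tool_pos"]-Rg@[0,0,.112]
    print(n,'origin',o);im=c["image"].astype(float);k=proj(c,o+Rg@[.012,0,.052]);u,v=np.round(k).astype(int);print(k)
    red=np.clip(im[...,0]-(im[...,1]+im[...,2])/2-15,0,None)
    for y in range(v,v+19):
        print(y,im[y,u-6:u+7].max(1).astype(int).tolist(),red[y,u-6:u+7].astype(int).tolist())
    # foot front lower edge: white foot slope in image vs predicted
    f=[proj(c,o+Rg@[.015,sy*.055,0]) for sy in(-1,1)];print('pred foot corners',np.round(f,1))
    m=blob(c["image"],lambda r,g,b:(r>175)&(abs(r-b)<25)&(abs(r-g)<20),(u-45,v-5,u+45,v+45));h=m[2]
    print('foot white',m[1],h[h[:,0].argmin()],h[h[:,0].argmax()],h[h[:,1].argmax()])
prof('sI',7.6)
E
```

```text
sI 18.35 [0.4948 0.0332 0.2265] [-1.9007 -2.1718 -0.3078] [-3.28 -2.41  6.37] 0.2748068694487356 83.19954466438503
sI origin [0.49011473 0.06816373 0.12020764]
[301.89456793 171.28182065]
171 [164, 164, 165, 190, 190, 190, 176, 176, 184, 190, 190, 190, 190] [0, 0, 0, 0, 0, 67, 65, 62, 20, 0, 0, 0, 0]
172 [164, 165, 189, 189, 180, 162, 176, 176, 187, 190, 190, 190, 189] [0, 0, 0, 0, 3, 59, 65, 60, 6, 0, 0, 0, 0]
173 [165, 189, 190, 190, 189, 177, 147, 184, 189, 190, 190, 190, 190] [0, 0, 0, 0, 0, 4, 48, 22, 0, 0, 0, 0, 0]
174 [165, 190, 190, 189, 165, 163, 76, 190, 190, 190, 189, 160, 127] [0, 0, 0, 0, 0, 0, 0, 0, 0, 0, 0, 0, 0]
175 [166, 190, 190, 189, 164, 162, 81, 190, 190, 190, 190, 189, 187] [0, 0, 0, 0, 0, 0, 0, 0, 0, 0, 0, 0, 0]
176 [165, 190, 190, 189, 164, 162, 52, 190, 190, 190, 190, 189, 150] [0, 0, 0, 0, 0, 0, 0, 0, 0, 0, 0, 0, 0]
177 [189, 190, 189, 189, 165, 187, 50, 190, 190, 190, 189, 171, 106] [0, 0, 0, 0, 0, 0, 0, 0, 0, 0, 0, 0, 0]
178 [190, 190, 190, 190, 190, 188, 80, 189, 161, 188, 125, 132, 125] [0, 0, 0, 0, 0, 0, 0, 0, 0, 0, 0, 0, 0]
179 [190, 190, 190, 190, 190
[... 623 characters left out ...]
, 0, 10, 24]
185 [102, 116, 112, 113, 129, 110, 155, 213, 172, 166, 185, 203, 184] [0, 0, 0, 0, 0, 0, 0, 0, 0, 0, 17, 46, 43]
186 [94, 96, 118, 149, 154, 222, 213, 172, 165, 161, 204, 204, 204] [0, 0, 0, 0, 0, 0, 0, 0, 0, 10, 46, 47, 47]
187 [104, 124, 149, 155, 222, 214, 172, 165, 159, 203, 204, 204, 204] [0, 0, 0, 0, 0, 0, 0, 0, 9, 45, 47, 46, 47]
188 [125, 149, 155, 222, 214, 172, 165, 154, 147, 163, 204, 204, 204] [0, 0, 0, 0, 0, 0, 0, 7, 33, 39, 47, 47, 47]
189 [149, 156, 223, 215, 171, 166, 142, 141, 146, 146, 150, 179, 204] [0, 0, 0, 0, 0, 0, 4, 32, 34, 34, 35, 41, 46]
pred foot corners [[292.7 198.2]
 [319.6 171.4]]
foot white [294 166  18  19 142] [294. 180.] [311. 167.] [297. 184.]
```

```bash
python3 - <<'E'
from ang2 import *
def line(n):
    s,c=pickle.load(open(f'pics/{n}.pkl','rb'));Rt=R.from_rotvec(s["tcp_rot"]).as_matrix()
    print(n,'lean',np.arcsin(Rt[2,0]),'yaw of tool y',np.degrees(np.arctan2(Rt[1,1],Rt[0,1])),'tilt',Rt[2,1])
    Rg=(R.from_euler('z',7.6,degrees=True)*R.from_euler('x',.32)).as_matrix();o=s["tool_pos"]-Rg@[0,0,.112]
    im=c["image"].max(2).astype(float);P=[]
    for t in np.linspace(-.045,.045,40):  # sample up the foot's front face across its top edge
        zz=np.linspace(.003,.017,57);px=np.array([proj(c,o+Rg@[.015,t,z]) for z in zz]).astype(np.float32)
        q=cv2.remap(im.astype(np.float32),px[None,:,0].copy(),px[None,:,1].copy(),cv2.INTER_LINEAR)[0]
        g=np.gradient(q);w=np.clip(g,0,None)**2
        P.append([t,(w*zz).sum()/w.sum()])
    P=np.array(P);p=np.polyfit(*P.T,1)
    for _ in range(3): k=abs(P[:,1]-np.polyval(p,P[:,0]))<.0012;p=np.polyfit(*P[k].T,1)
    print('extra lean',p[0],'edge z mm',p[1]*1e3,k.sum())
line('sH');line('sI')
E
```

```text
sH lean 0.3189306970483835 yaw of tool y 7.565834466802685 tilt 0.0027490679347162428
extra lean 0.0012553167387796044 edge z mm 8.504575699484132 38
sI lean 0.31960552573981743 yaw of tool y 7.603725562481236 tilt 0.0013106871951963084
extra lean 0.005971615081781053 edge z mm 7.934016461507166 38
```

The lean has not changed since contact (under 0.005 rad), the push is about 9.5 N and steady, and the needle is on the mark. Handing in.

```bash
python3 -c "
from workcell import bot
print(bot.finish_job())"
```

```text
the job is handed in; nothing more can be done
None
```

I pressed the duster cap right down and let it spring back. I then set the gauge on the highest ridge, square and leaning about 18.3°, with its needle on the red mark. It is held there steady at roughly 9.5 N, and the job is handed in, but no verdict was returned.

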